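# Close up the pastry-cutter chest

## Robot

A 7-joint arm with a two-finger parallel gripper is mounted at the origin on the work surface. World frame = base frame: x ahead of the robot, y to its left, z up, the work surface at z = 0. Lengths are in m, angles in rad, forces in N, time in s.
With the tool pointing down it reaches from about 0.4 to 0.85 m from the base axis. Payload 10.4 kg.
Tool frame: the origin (TCP) lies between the finger pads; the fingertips stand 19 mm ahead of it and the grasp point (between the pads) is the TCP; x points along the fingers, y is the direction in which the jaws open and shut, and the axes are right-handed (so a half turn about x gives the same grasp; the last joint's range is limited). The gripper opens to 87 mm and grips with 3 to 60 N. Pads are 19 mm wide; open, the fingers measure 117 mm over their backs; the gripper's body (75 mm by 190 mm) begins 51 mm behind the grasp point.
Start: joints at [1.278, 0.332, -0.065, 1.46, 0.022, 1.35, -0.088], TCP at [0.167, -0.602, 0.242] pointing down, gripper open.
Joint ranges: [-2.6, 2.6], [-0.5, 2.12], [-1.47, 1.34], [0.16, 2.42], [-1.27, 4.41], [0.06, 2.06], [-2.6, 2.6]. Speed limits (rad/s): [2.22, 2.22, 2.79, 2.79, 3.14, 3.14, 3.14].

## Interface

Orientations are given as a unit quaternion [x, y, z, w].
In Python, from bench import r gives the robot as it stands.
- The arm moves only by the tool drive_tool, never from a script. Its argument "motion" is a list of rows, each a list of 4 numbers: the shift along the tool's x, y, z in cm, then the turn about the tool's x in units of 5 degrees (1.0 is 5 degrees). In form: [[tx, ty, tz, twist], ...]. A call has 1 to 20 rows; each row is the pose to reach, as a shift and turn from the pose commanded when the call began, along the tool's axes at that moment; what a row does not reach only later rows make up. A row lasts 1/12 s, in which the tool goes at most 41.7 mm and 7.16 degrees, less where a joint would pass 70% of its speed; a pose out of reach is approached as far as the arm can. A call with a gripper value outside its range is refused whole. "grip" is the closure in counts, from 0 (fully open) to 255 (shut), set as the call begins (left out, the last holds). The fingers move at their own pace and stop on an object; "force" is the grip in N (left out, the last holds). Time passes only in rows, so rows that repeat a pose let the fingers close. It gives the time, the measured TCP pose, the force and the opening at its end, in the units of the state.
- r.read_state(): the state, without advancing time (a new reading comes with each control period).
- r.camera(name): name is "scene" or "top" or "wrist"; returns the picture (420x560x3 uint8, red, green, blue); there is no depth.
- r.calibration(name): a dict with "fx", "fy", "cx", "cy" (pixels), "xyz" and "orientation" of the camera in the world. Camera axes: x right, y up, looking along -z (the intrinsics and any distortion apply to the point x, -y, -z); pixel columns grow to the right and rows downward; lengths in m; the calibration is good to about 2 mm. The wrist camera is an equidistant fisheye: a pixel r from the principal point sees the ray r / f radians off the axis. A picture is of the moment at which its call begins: read the wrist's pose just before it. calibration takes no time and is no camera call; for the wrist camera it gives the pose at the moment of the call.
- r.close_job(): hands the job in, once; it reports no verdict.
The state is a dict: "time": time; "joint_positions": joint angles; "joint_vel": joint speeds; "joint_torque": joint torques, N m; "ee_pos": TCP position; "eef_rot": TCP orientation; "ft_force": force on the tool from outside, world axes, zero at the start; "torque": the same for the moment, N m; "width": finger opening in m.
Only numpy, scipy, OpenCV 4.12 (cv2) and the standard library are available. Lean on these libraries where they do the work, as an engineer would, in place of code of your own. Each camera call takes 0.05 s, during which the arm holds its last target.

## Task

Close up the steel cutter chest using only the fingertips: first push both open drawers fully home, then push the raised lid down until it lies fully shut, easing it down without a slam. Do not disturb, pick up or carry any of the loose things standing around, and finish clear of the chest.

Things in the scene. Friction and masses are not known exactly. Their poses are not given: they have to be found in the camera images.
- chest: plain sheet-steel chest, fixed to the bench, 220 deep (its x) x 320 wide (its y) x 95 mm high, a shallow tray of icing nozzles on top and two drawers side by side underneath. Origin at the centre of its underside on the bench; its x axis points from the drawer side to the hinge side (away from the robot, turned by up to 0.3 rad), y to the left, z up.
- drawer_left (a joint): how far the left (+y) drawer stands out of the chest, m: 0 is fully home, grows as it comes out along the chest's -x. Sliding friction about 1.5 N.
- drawer_right (a joint): how far the right (-y) drawer stands out of the chest, m: 0 is fully home, grows as it comes out along the chest's -x. Sliding friction about 1.5 N.
- drawer_left_face (a point): centre of the flat outer face of the left drawer's front, which is 150 wide x 56 high x 12 mm thick and has no handle; this point is 33 mm above the bench, 110 mm before the chest's origin when the drawer is home, and moves with the drawer. The face looks along the chest's -x.
- drawer_right_face (a point): the same point of the right drawer, of the same size.
- lid (a joint): angle of the lid, rad: 0 is shut (lying level on the chest), grows as it is raised; at most 1.45. The hinge is stiff (about 0.75 N m of friction), so the lid stays at any angle where it is left and takes about 4 N to push down near its free edge.
- lid_hinge (a point): middle of the lid's hinge line, along the chest's y at its far (+x) top edge, 112 mm behind the chest's origin and 95.5 mm above the bench; level with the lid's underside.
- lid_edge (a point): middle of the lid's free edge, on its outer (upper) face. The lid is a plain 5 mm steel sheet, 224 mm from hinge to free edge and 324 mm wide, with a 12 mm lip turned down at the free edge; the free edge lies towards the robot when shut, 100.5 mm above the bench. When raised, the outer face looks away from the robot and up.
- ring_cutter: loose steel ring, 60 across, 30 mm high, standing on the bench before the middle of the chest; origin at the centre of its underside. Leave alone.
- sugar_jar: loose glass jar, 60 across, 90 mm high, standing left of the chest; origin at the centre of its underside. Leave alone.
- steel_cup: loose steel cup, 70 across the rim, 75 mm high, standing right of the chest; origin at the centre of its underside. Leave alone.
- scoop: loose steel flour scoop, about 225 long, 70 wide, 43 mm high, lying at the left; origin on its underside where handle and blade meet, blade along +x, handle along -x. Leave alone.
- tamper: loose steel dough tamper, 70 mm square plate with an upright round grip 36 across, 104 mm high, at the right; origin at the centre of its underside. Leave alone.
- scraper: loose bench scraper, about 110 x 120 mm, 20 mm high, lying at the right; origin at the centre of the blade's underside. Leave alone.

How it is judged:
By the outcome, as a careful person would: the job done as asked, in the order asked, and still so for the second after the job is handed in, with the robot touching nothing.
It also fails if it takes over 61 s, if anything falls off the work surface, if the arm or the gripper's body presses on something with over 40 N, if the wrist force passes 120 N, or if a joint passes its speed limit or range.

## Working session

There is one attempt and no reset: what is moved stays moved. The work goes in short steps, Python scripts to look and compute and a tool call to move; the robot and the scene stay as the last step left them, time stands still between calls to the robot, and variables do not carry over. Pictures are saved under pics/ and viewed, and the job is handed in when it is done.

Besides the shell and the picture viewer there is one more tool, called after "Request:" by a JSON object that holds its "method" and its "body". drive_tool: Moves the arm, as the interface text tells. Its arguments: {"type":"object","properties":{"motion":{"type":"array","items":{"type":"array","items":{"type":"number"}}},"grip":{"type":"number"},"force":{"type":"number"}},"required":["motion"]}

```bash
ls; mkdir -p pics; python3 - <<'E'
from bench import r
import cv2
print(r.read_state())
for n in ["scene","top","wrist"]:
    print(n,r.calibration(n))
    cv2.imwrite(f"pics/{n}0.png",r.camera(n)[:,:,::-1])
E
```

```text
pics
{'time': 0.0, 'joint_positions': array([ 1.27840584,  0.33286141, -0.06472097,  1.46095367,  0.02160576,
        1.34990813, -0.08853532]), 'joint_vel': array([-0.00015855, -0.00082825, -0.00128344,  0.000438  ,  0.00064547,
        0.00093946,  0.00067376]), 'joint_torque': array([-1.06505853e-03, -6.23273921e+01,  2.38095748e-02, -3.89900136e+01,
       -6.14511967e-02,  3.99644079e-02,  7.18273850e-05]), 'ee_pos': array([ 0.16648749, -0.60203407,  0.24075462]), 'eef_rot': array([-0.70059103, -0.09559766,  0.70077397, -0.09459985]), 'ft_force': array([-0.86182735, -0.01448413,  0.26208771]), 'torque': array([0.08680086, 0.02684598, 0.03789446]), 'width': 0.08686854425268349}
scene {'fx': 412.4768546273236, 'fy': 412.4768546273236, 'cx': 284.7260049920593, 'cy': 205.24686160036578, 'xyz': array([0.64493178, 0.83247201, 0.92998691]), 'orientation': array([0.01570844, 0.38628529, 0.92046258, 0.05731969])}
top {'fx': 402.85958499820987, 'fy': 402.85958499820987, 'cx': 280.3206638279447, 'cy': 212.7280500598727, 'xyz': array([0.27878272, 0.00183796, 1.41287165]), 'orientation': array([-0.0708806 ,  0.07930784,  0.73358993, -0.67121682])}
wrist {'fx': 325.19226210127806, 'fy': 325.19226210127806, 'cx': 277.18117646947223, 'cy': 203.13200121496817, 'xyz': array([ 0.23170908, -0.58417016,  0.38373359]), 'orientation': array([-0.1004828 ,  0.07741832, -0.60094129,  0.78916359])}
```

View pics/scene0.png

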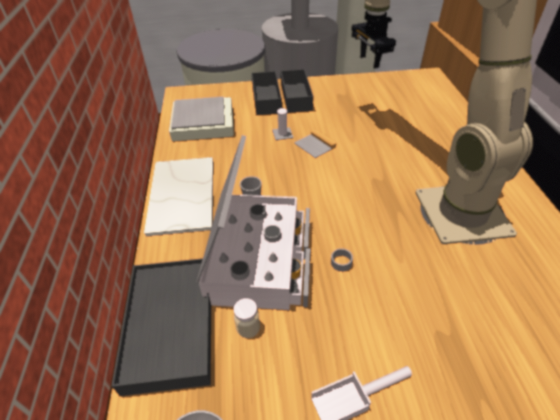

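View pics/top0.png

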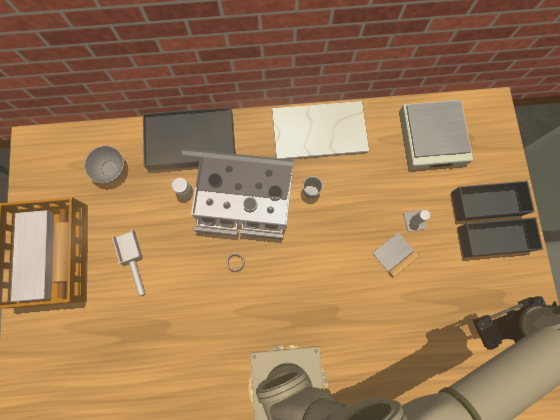

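View pics/wrist0.png

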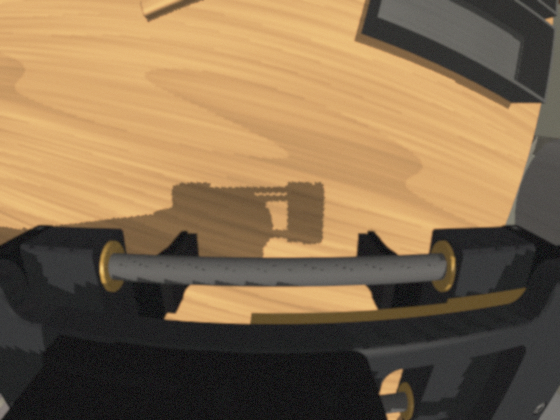

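The scene picture shows the chest around (255,250) with its lid raised and both drawers slightly out. The ring is at (342,260), the jar at (246,318) and the cup at (251,187). In the top picture the chest spans (195..292,155..240). I'll zoom in on the chest.

```bash
python3 - <<'E'
import cv2
a=cv2.imread("pics/scene0.png")[125:345,180:380]; cv2.imwrite("pics/s_crop.png",cv2.resize(a,None,fx=2.7,fy=2.7,interpolation=cv2.INTER_CUBIC))
a=cv2.imread("pics/top0.png")[140:280,160:340]; cv2.imwrite("pics/t_crop.png",cv2.resize(a,None,fx=4,fy=4,interpolation=cv2.INTER_CUBIC))
E
```

```text
(no output)
```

View pics/s_crop.png

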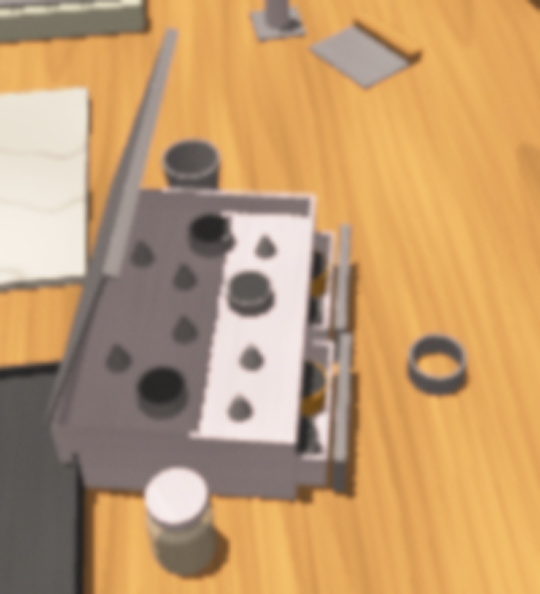

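View pics/t_crop.png

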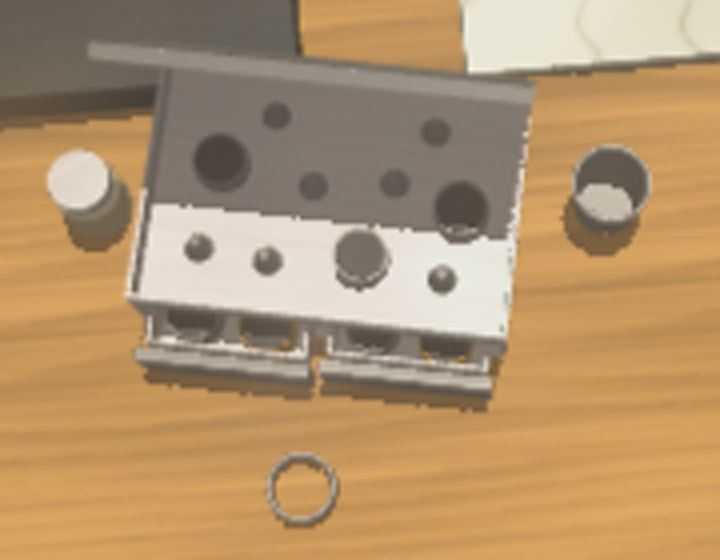

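```bash
cat > h.py <<'E'
import numpy as np
from scipy.spatial.transform import Rotation as R
from bench import r
def ray(n,px):
    c=r.calibration(n); d=np.array([(px[0]-c['cx'])/c['fx'],-(px[1]-c['cy'])/c['fy'],-1.])
    return np.array(c['xyz']),R.from_quat(c['orientation']).apply(d)
def onz(n,px,z):
    o,d=ray(n,px); return o+d*(z-o[2])/d[2]
def tri(a,b):
    (o1,d1),(o2,d2)=ray('scene',a),ray('top',b)
    s=np.linalg.lstsq(np.c_[d1,-d2],o2-o1,rcond=None)[0]
    p,q=o1+d1*s[0],o2+d2*s[1]; return (p+q)/2,np.linalg.norm(p-q)
T=lambda u,v:(160+(u-1.5)/4,140+(v-1.5)/4)
S=lambda u,v:(180+(u-.85)/2.7,125+(v-.85)/2.7)
E
python3 - <<'E'
from h import *
np.set_printoptions(precision=4,suppress=True)
for k,p,z in [('FL',T(130,296),.095),('FR',T(505,342),.095),('dLl',T(136,357),.061),('dLr',T(312,385),.061),('dRl',T(320,380),.061),('dRr',T(492,400),.061),('jar',T(80,180),.09),('cup',T(611,182),.075),('ring',T(303,490),.015)]:
    print(k,onz('top',p,z))
for k,p,z in [('FL',S(297,442),.095),('FR',S(313,200),.095),('dLl',S(343,490),.061),('dLr',S(349,338),.061),('dRl',S(344,330),.061),('dRr',S(348,228),.061),('jar',S(177,495),.09),('cup',S(191,160),.075),('ring',S(438,362),.015)]:
    print('s',k,onz('scene',p,z))
print(tri(S(172,30),T(535,84))); print(tri(S(110,275),T(88,45)))
E
```

```text
FL [0.5856 0.2673 0.095 ]
FR [ 0.5189 -0.0414  0.095 ]
dLl [0.54   0.2713 0.061 ]
dLr [0.5027 0.1238 0.061 ]
dRl [0.5064 0.1168 0.061 ]
dRr [ 0.4764 -0.027   0.061 ]
jar [0.6916 0.3064 0.09  ]
cup [ 0.6541 -0.146   0.075 ]
ring [0.4195 0.1418 0.015 ]
s FL [0.5794 0.2714 0.095 ]
s FR [ 0.5229 -0.035   0.095 ]
s dLl [0.5425 0.3039 0.061 ]
s dLr [0.5095 0.1329 0.061 ]
s dRl [0.5129 0.122  0.061 ]
s dRr [ 0.4859 -0.0209  0.061 ]
s jar [0.6881 0.3083 0.09  ]
s cup [ 0.6508 -0.1412  0.075 ]
s ring [0.4164 0.1392 0.015 ]
(array([ 0.6613, -0.0721,  0.3072]), np.float64(0.010878232418969347))
(array([0.7209, 0.2469, 0.3093]), np.float64(0.0064424958515364875))
```

Chest fit: yaw about -0.2 rad and origin about (0.660, 0.092). The drawers are about 45 mm out and the lid edge is at about 1.2 rad. The measured edge length is 0.324 m and the lid radius 0.228 m, both matching the given sizes. I'll write a helper that turns chest-frame targets into tool shifts.

```bash
cat >> h.py <<'E'
np.set_printoptions(precision=3,suppress=True)
A=-0.2; C=np.array([.660,.092]); X=np.array([np.cos(A),np.sin(A)]); Y=np.array([-X[1],X[0]])
def w(lx,ly,z): return np.r_[C+lx*X+ly*Y,z]
def loc(p): d=np.asarray(p)[:2]-C; return np.r_[d@X,d@Y,p[2]]
def rot(): return R.from_quat(r.read_state()['eef_rot']).as_matrix()
def shift(p):
    s=r.read_state(); return rot().T@(np.asarray(p)-s['ee_pos'])*100
def rep():
    s=r.read_state(); M=rot(); print('t',s['time'],'loc',loc(s['ee_pos']),'F',s['ft_force'],'w',s['width'],'\n toolaxes chest',*[np.r_[v[:2]@X,v[:2]@Y,v[2]] for v in M.T])
    y=M[:,1][:2]; a=np.arctan2(y@X,y@Y); a=(a+np.pi/2)%np.pi-np.pi/2
    # world yaw of y-axis from chest Y is -a ; tool x down => twist = +a... 
    print(' twist units to align y:', -(-a)*(1)/np.radians(5))
E
python3 - <<'E'
from h import *
rep()
for p in [w(-.19,-.08,.242),w(-.19,.08,.2)]: print(p,shift(p))
E
```

```text
t 0.15 loc [-0.346 -0.778  0.241] F [-0.126  0.365  0.102] w 0.0870888164790842 
 toolaxes chest [-0.     0.001 -1.   ] [ 0.453 -0.892 -0.001] [-0.892 -0.453  0.   ]
 twist units to align y: -5.383560122225716
[0.458 0.051 0.242] [ -0.049 -55.219 -45.501]
[0.49  0.208 0.2  ] [  4.165 -69.481 -52.744]
```

Request:
{"method": "drive_tool", "body": {"motion": [[0, -2, -1.5, 0.3], [0, -5, -4, 0.8], [0, -8.5, -7, 1.2], [0, -12, -10, 1.6], [0, -15.5, -13, 2], [0, -19, -16, 2.4], [0, -22.5, -19, 2.8], [0, -26, -22, 3.2], [0, -29.5, -25, 3.6], [0, -33, -28, 4], [0, -36.5, -31, 4.4], [0, -40, -34, 4.8], [0, -43.5, -37, 5], [0, -47, -39.5, 5.2], [0, -50, -41.5, 5.4], [0, -52.5, -43.5, 5.4], [0, -54.5, -45, 5.4], [0, -55.2, -45.5, 5.4], [0, -55.2, -45.5, 5.4], [0, -55.2, -45.5, 5.4]], "grip": 255}}

```text
time: 1.82
ee_pos: [0.458, 0.0524, 0.2413]
eef_rot: [-0.703, 0.07, 0.704, 0.07]
ft_force: [-1.2, -1.0, -0.2]
width: 0.0004
```

```bash
sed -i 's/-(-a)\*(1)/-a/' h.py; python3 - <<'E'
from h import *
import cv2
rep(); print(shift(w(-.19,-.08,.06)))
cv2.imwrite("pics/w1.png",r.camera("wrist")[:,:,::-1])
cv2.imwrite("pics/s1.png",cv2.resize(r.camera("scene")[125:345,180:380,::-1],None,fx=2.7,fy=2.7))
E
```

```text
t 1.8167 loc [-0.19  -0.079  0.241] F [-1.187 -1.028 -0.248] w 0.0004024528360742098 
 toolaxes chest [-0.001  0.    -1.   ] [ 0.002 -1.    -0.   ] [-1.    -0.002  0.001]
 twist units to align y: 0.02233036649044149
[18.13   0.11  -0.026]
```

View pics/w1.png

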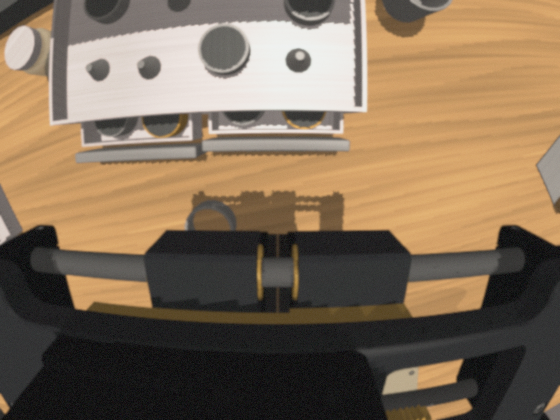

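View pics/s1.png

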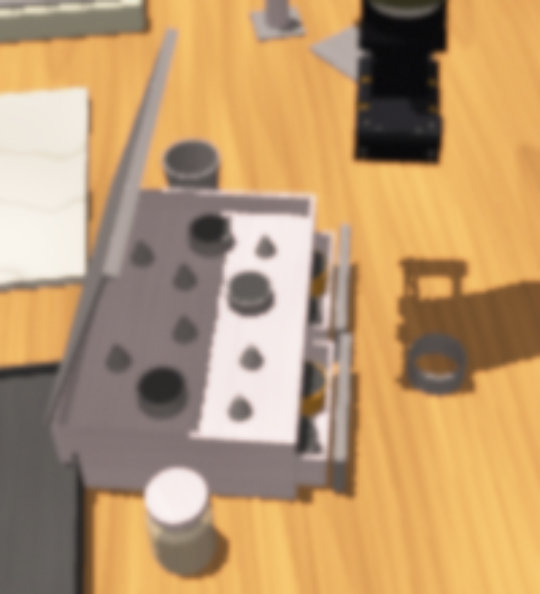

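Wrist picture: the chest front rim runs (52,122)–(366,110) and the drawer fronts (78..199,157) and (204..349,149). The ring is at (210,218) and the fingers are shut. The tool is aligned with the chest. I'll cross-check with a fisheye ray cast.

```bash
cat >> h.py <<'E'
def wz(px,z):
    c=r.calibration('wrist'); u=px[0]-c['cx'];v=px[1]-c['cy'];q=np.hypot(u,v);t=q/c['fx']
    d=R.from_quat(c['orientation']).apply([np.sin(t)*u/q,-np.sin(t)*v/q,-np.cos(t)]);o=np.array(c['xyz'])
    return o+d*(z-o[2])/d[2]
E
python3 - <<'E'
from h import *
for k,p,z in [('FL',(52,122),.095),('FR',(366,110),.095),('L',(78,157),.061),('Lr',(198,152),.061),('Rl',(205,150),.061),('Rr',(348,147),.061),('ring',(211,216),.03)]: print(k,loc(wz(p,z)))
E
```

```text
FL [-0.109  0.154  0.095]
FR [-0.111 -0.162  0.095]
L [-0.151  0.145  0.061]
Lr [-0.153 -0.002  0.061]
Rl [-0.151 -0.009  0.061]
Rr [-0.148 -0.153  0.061]
ring [-0.229 -0.005  0.03 ]
```

Request:
{"method": "drive_tool", "body": {"motion": [[2, 0, 0, 0], [5, 0, 0, 0], [8.5, 0.2, 0, 0], [12, 0.3, 0, 0], [15, 0.3, 0, 0], [17, 0.3, 0, 0], [18.1, 0.3, 0, 0], [18.1, 0.3, -0.5, 0], [18.1, 0.3, -1, 0], [18.1, 0.3, -1.5, 0], [18.1, 0.3, -2.2, 0], [18.1, 0.3, -3, 0], [18.1, 0.3, -3.8, 0], [18.1, 0.3, -4.6, 0], [18.1, 0.3, -5.3, 0], [18.1, 0.3, -5.9, 0], [18.1, 0.3, -6.3, 0], [18.1, 0.3, -6.5, 0], [18.1, 0.3, -6.5, 0]]}}

```text
time: 3.5
ee_pos: [0.5216, 0.0349, 0.0605]
eef_rot: [0.704, -0.071, -0.703, -0.071]
ft_force: [0.1, 0.5, -0.6]
width: 0.0004
```

```bash
python3 - <<'E'
from h import *
rep()
E
```

```text
t 3.5 loc [-0.124 -0.084  0.06 ] F [ 0.138  0.484 -0.576] w 0.0003850356669662946 
 toolaxes chest [ 0.  0. -1.] [-0.002 -1.    -0.   ] [-1.     0.002 -0.   ]
 twist units to align y: -0.018201520602222805
```

Request:
{"method": "drive_tool", "body": {"motion": [[0, 0, -0.1, 0], [0, 0, -0.2, 0], [0, 0, -0.3, 0], [0, 0, -0.4, 0], [0, 0, -0.5, 0], [0, 0, -0.5, 0]]}}

```text
time: 4.0
ee_pos: [0.5231, 0.0346, 0.0602]
eef_rot: [-0.701, 0.071, 0.706, 0.07]
ft_force: [-17.1, 2.0, 12.5]
width: 0.0003
```

```bash
python3 - <<'E'
from h import *
rep()
import cv2
cv2.imwrite("pics/w2.png",r.camera("wrist")[:,:,::-1])
cv2.imwrite("pics/s2.png",cv2.resize(r.camera("scene")[125:345,180:380,::-1],None,fx=2.7,fy=2.7))
E
```

```text
t 4.0 loc [-0.123 -0.083  0.06 ] F [-17.101   2.014  12.548] w 0.0003153772842843578 
 toolaxes chest [-0.006 -0.002 -1.   ] [-0.    -1.     0.002] [-1.     0.     0.006]
 twist units to align y: -0.0025301826064519357
```

View pics/s2.png

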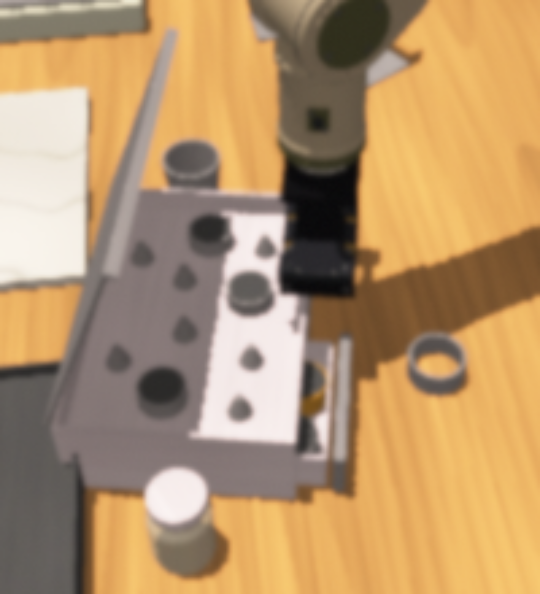

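View pics/w2.png

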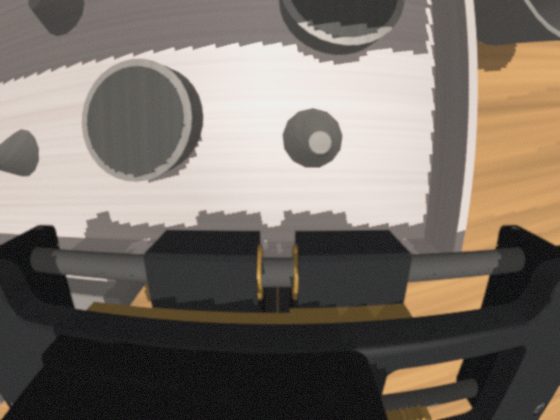

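Wrist: contact force is 17 N, and the right drawer looks home (scene, its front is hidden behind the gripper at ~(320,285)). I'll back off and verify.

Request:
{"method": "drive_tool", "body": {"motion": [[0, 0, 1, 0], [0, 0, 2.5, 0], [-2, 0, 4, 0], [-5, 0, 5.5, 0], [-8, 0, 6.5, 0], [-11, 0, 6.8, 0], [-13, 0, 6.8, 0], [-14, -2, 6.8, 0], [-14, -5, 6.8, 0], [-14, -8, 6.8, 0], [-14, -8, 6.8, 0]]}}

```text
time: 5.02
ee_pos: [0.4755, 0.1315, 0.2014]
eef_rot: [0.705, -0.068, -0.703, -0.07]
ft_force: [-1.0, -0.1, -1.1]
width: 0.0008
```

```bash
python3 - <<'E'
from h import *
rep()
import cv2
cv2.imwrite("pics/w3.png",r.camera("wrist")[:,:,::-1])
cv2.imwrite("pics/s3.png",cv2.resize(r.camera("scene")[125:345,180:380,::-1],None,fx=2.7,fy=2.7))
E
```

```text
t 5.0167 loc [-0.189  0.002  0.201] F [-1.03  -0.102 -1.089] w 0.0007773561499052383 
 toolaxes chest [ 0.002  0.003 -1.   ] [ 0.004 -1.    -0.003] [-1.    -0.004 -0.002]
 twist units to align y: 0.046774188719992255
```

View pics/s3.png

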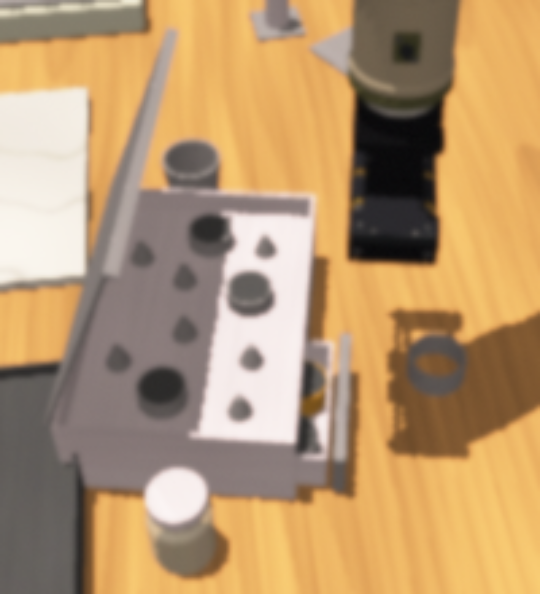

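View pics/w3.png

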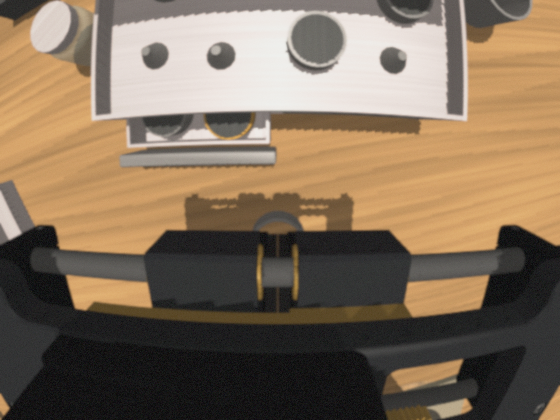

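The right drawer no longer shows past the rim (wrist row ~118, cols 275–465). Next is the left one.

Request:
{"method": "drive_tool", "body": {"motion": [[0, -2.5, -0.4, 0], [0, -5, -0.8, 0], [3, -7.8, -0.8, 0], [6.5, -7.8, -0.8, 0], [10, -7.8, -0.8, 0], [13, -7.8, -0.8, 0], [14, -7.8, -0.8, 0], [14, -7.8, -1.5, 0], [14, -7.8, -2.2, 0], [14, -7.8, -3, 0], [14, -7.8, -3.8, 0], [14, -7.8, -4.5, 0], [14, -7.8, -5.2, 0], [14, -7.8, -5.8, 0], [14, -7.8, -6.3, 0], [14, -7.8, -6.6, 0], [14, -7.8, -6.8, 0], [14, -7.8, -6.9, 0], [14, -7.8, -7, 0], [14, -7.8, -7, 0]]}}

```text
time: 6.78
ee_pos: [0.554, 0.1899, 0.0602]
eef_rot: [-0.7, 0.071, 0.707, 0.069]
ft_force: [-30.5, -1.5, 19.7]
width: 0.0008
```

```bash
python3 - <<'E'
from h import *
rep()
E
```

```text
t 6.7833 loc [-0.123  0.075  0.06 ] F [-30.504  -1.476  19.669] w 0.0008055147602621509 
 toolaxes chest [-0.01  -0.004 -1.   ] [ 0.002 -1.     0.004] [-1.    -0.002  0.01 ]
 twist units to align y: 0.025796408472710086
```

Request:
{"method": "drive_tool", "body": {"motion": [[0, 0, 1, 0], [0, 0, 2.5, 0], [-2, 0, 4, 0], [-5, 0, 5.5, 0], [-8, 1, 6, 0], [-11, 3, 6, 0], [-13, 6, 6, 0], [-14, 7.5, 6, 0], [-14, 7.5, 6, 0], [-14, 7.5, 6, 0]]}}

```text
time: 7.62
ee_pos: [0.4866, 0.1259, 0.2013]
eef_rot: [0.704, -0.072, -0.703, -0.072]
ft_force: [0.8, 0.7, -0.4]
width: 0.0005
```

```bash
python3 - <<'E'
from h import *
rep()
import cv2
w_=r.camera("wrist")[:,:,::-1]; s=r.camera("scene")[:,:,::-1]; t=r.camera("top")[:,:,::-1]
cv2.imwrite("pics/w4.png",cv2.resize(w_[60:200,60:500],None,fx=1.8,fy=1.8,interpolation=cv2.INTER_CUBIC))
cv2.imwrite("pics/s4.png",cv2.resize(s[175:335,240:360],None,fx=3.7,fy=3.7,interpolation=cv2.INTER_CUBIC))
cv2.imwrite("pics/t4.png",cv2.resize(t[140:280,160:340],None,fx=4,fy=4,interpolation=cv2.INTER_CUBIC))
E
```

```text
t 7.6167 loc [-0.177 -0.001  0.201] F [ 0.811  0.721 -0.421] w 0.0005367056927395824 
 toolaxes chest [ 0.003 -0.    -1.   ] [-0.004 -1.     0.   ] [-1.     0.004 -0.003]
 twist units to align y: -0.0438542507946347
```

View pics/s4.png

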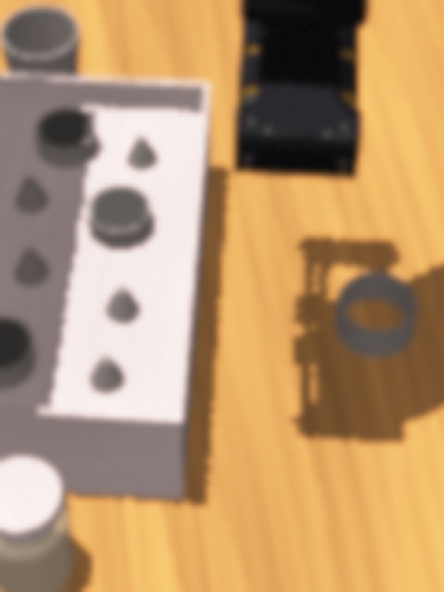

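View pics/w4.png

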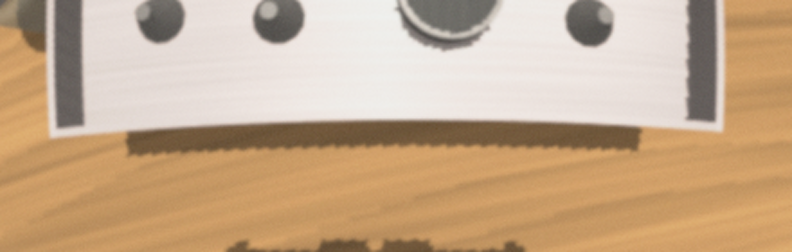

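View pics/t4.png

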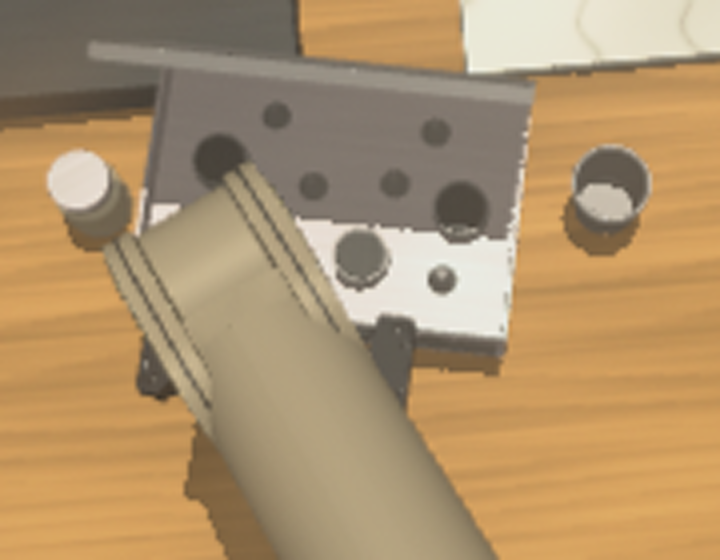

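Both drawer fronts are hidden beneath the rim line. To be sure there isn't a leftover millimetre or two, I'll look from lower and further back.

Request:
{"method": "drive_tool", "body": {"motion": [[0, 0, 1, 0], [0, 0, 3, 0], [1, 0, 5.5, 0], [3, 0, 8, 0], [5, 0, 9.5, 0], [7, 0, 10, 0], [8, 0, 10, 0], [8, 0, 10, 0], [8, 0, 10, 0]]}}

```text
time: 8.52
ee_pos: [0.3881, 0.1475, 0.1206]
eef_rot: [-0.703, 0.07, 0.704, 0.071]
ft_force: [0.0, 0.4, -0.1]
width: 0.0005
```

```bash
python3 - <<'E'
from h import *
rep()
import cv2
w_=r.camera("wrist")[:,:,::-1]
cv2.imwrite("pics/w5.png",cv2.resize(w_[0:200,60:500],None,fx=1.8,fy=1.8,interpolation=cv2.INTER_CUBIC))
E
```

```text
t 8.5167 loc [-0.278  0.     0.121] F [ 0.007  0.364 -0.062] w 0.00048389777595443136 
 toolaxes chest [-0.001  0.001 -1.   ] [-0.    -1.    -0.001] [-1.     0.     0.001]
 twist units to align y: -0.004495485163915671
```

View pics/w5.png

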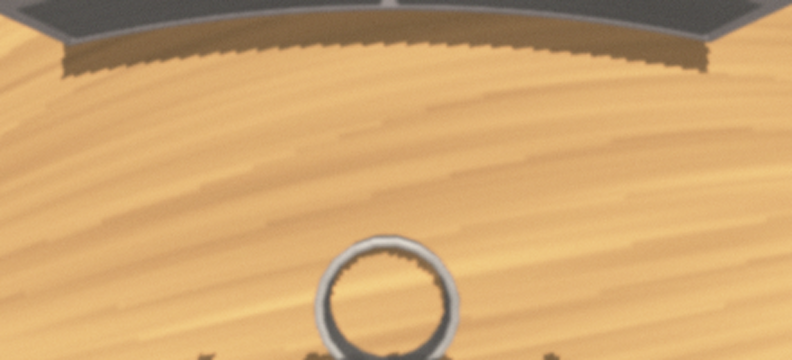

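The drawer fronts appear dark and flush inside the lighter frame (rows 5–40), with an even frame width. The tops are cut off, so I'll take one higher look.

Request:
{"method": "drive_tool", "body": {"motion": [[-2, 0, 0, 0], [-5, 0, 0, 0], [-8, 0, 0, 0], [-11, 0, 0, 0], [-13, 0, 0, 0], [-13, 0, 0, 0], [-13, 0, 0, 0]]}}

```text
time: 9.15
ee_pos: [0.389, 0.1473, 0.2523]
eef_rot: [0.705, -0.071, -0.702, -0.071]
ft_force: [0.3, -0.2, -0.7]
width: 0.0004
```

```bash
python3 - <<'E'
from h import *
rep()
import cv2
w_=r.camera("wrist")[:,:,::-1]
cv2.imwrite("pics/w6.png",cv2.resize(w_[0:200,60:500],None,fx=1.8,fy=1.8,interpolation=cv2.INTER_CUBIC))
E
```

```text
t 9.15 loc [-0.277  0.     0.252] F [ 0.334 -0.232 -0.674] w 0.00042395687961180675 
 toolaxes chest [ 0.003  0.001 -1.   ] [-0.002 -1.    -0.001] [-1.     0.002 -0.003]
 twist units to align y: -0.017589268584736105
```

View pics/w6.png

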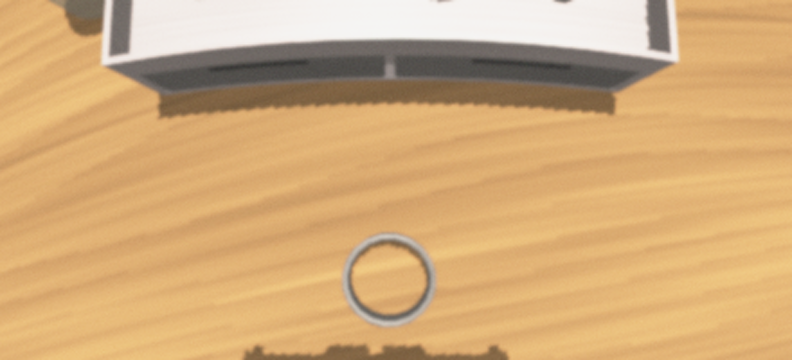

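```bash
python3 - <<'E'
from h import *
import cv2
c=r.calibration('wrist');Q=R.from_quat(c['orientation'])
def pr(lx,ly,z):
    d=Q.inv().apply(w(lx,ly,z)-c['xyz']);t=np.arctan2(np.hypot(d[0],d[1]),-d[2]);h=np.hypot(d[0],d[1])
    return np.array([c['cx']+c['fx']*t*d[0]/h,c['cy']-c['fx']*t*d[1]/h])
for ly in(.076,-.084):
  for p in [(-.11,.095),(-.11,.061),(-.11,.005),(-.11,0),(-.1135,.061),(-.1135,.005)]: print(ly,p,pr(p[0],ly,p[1]))
g=cv2.cvtColor(r.camera('wrist'),cv2.COLOR_RGB2GRAY)
for u in (170,230,270,277,290,380,420): print(u,g[15:60,u])
E
```

```text
0.076 (-0.11, 0.095) [195.298  20.085]
0.076 (-0.11, 0.061) [203.117  29.307]
0.076 (-0.11, 0.005) [213.277  41.41 ]
0.076 (-0.11, 0) [214.054  42.342]
0.076 (-0.1135, 0.061) [203.051  32.413]
0.076 (-0.1135, 0.005) [213.241  44.133]
-0.084 (-0.11, 0.095) [366.012  20.374]
-0.084 (-0.11, 0.061) [357.604  29.488]
-0.084 (-0.11, 0.005) [346.658  41.48 ]
-0.084 (-0.11, 0) [345.82   42.405]
-0.084 (-0.1135, 0.061) [357.692  32.586]
-0.084 (-0.1135, 0.005) [346.711  44.198]
170 [238 237 237 237 239 239 239 240 239 237 231 202 147 113 106 105 108 104
 110 106  99  86  81  77  81  81  84  80  80  81  80  85  91 109 105 101
 100 100 104 106 106 103 102 103 105]
230 [243 243 243 243 242 233 187 131 110 106 106 106 106 106 104  97  84  75
  70  71  77  76  78  76  80  77  82  92 105 107 103 100 102 103 102 101
 103 104 104 102 105 113 136 159 173]
270 [245 245 245 243 228 169 118 109 107 106 106 105 105 104  94  85  81  78
  80  78  75  79  76  79  80  87  98 109 105 105 102 103 104 103 103  99
  99 102 101 102 116 150 177 186 186]
277 [245 245 245 243 226 167 118 108 108 106 105 108 103 107 105 106 107 105
 110 121 133 140 141 140 140 142 138 125 113 102 103 103 100 102 100  99
  99 102 104 106 119 146 174 185 187]
290 [244 244 244 242 225 165 119 108 108 103 106 107 106 102  94  86  82  80
  82  82  80  82  80  81  84  88  97 107 106 102 102  96 102 101 101 100
 106 104 108 111 127 157 179 189 189]
380 [243 242 242 242 241 242 243 243 242 232 179 126 110 107 110 112 110 107
 100  94  83  81  79  76  77  75  74  74  76  79  86 100 110 107 106 102
 102 100 103 101 105 102 104 106 122]
420 [165 146 136 142 154 171 192 207 213 204 195 216 234 237 229 197 136 115
 108 108 106 110 107 105 111 127 151 173 183 186 184 182 177 179 179 183
 183 184 186 184 184 182 189 190 193]
```

The face edges sit at rows 30.5 and 42.3 with the rim at 21.3. Those offsets match flush fronts (9.3 and 21.3 px below the rim) and rule out a 3.5 mm protrusion. Both drawers are home. Next I'll go up and over, behind the lid.

Request:
{"method": "drive_tool", "body": {"motion": [[-2.5, 0, 0, 0], [-6, 0, 0, 0], [-10, 0, 0, 0], [-13.5, 0, -1, 0], [-16.5, 0, -3, 0], [-18, 0, -6, 0], [-18, 0, -9.5, 0], [-18, 0, -13, 0], [-18, 0, -16.5, 0], [-18, 0, -20, 0], [-18, 0, -23.5, 0], [-18, 0, -27, 0], [-18, 0, -30.5, 0], [-18, 0, -34, 0], [-18, 0, -37, 0], [-18, 0, -38.5, 0], [-18, 0, -38.7, 0], [-18, 0, -38.7, 0], [-18, 0, -38.7, 0], [-18, 0, -38.7, 0]]}}

```text
time: 10.92
ee_pos: [0.7663, 0.0696, 0.4314]
eef_rot: [0.704, -0.071, -0.703, -0.071]
ft_force: [0.5, 0.0, 0.6]
width: 0.0002
```

```bash
python3 - <<'E'
from h import *
rep()
import cv2
s=r.camera("scene")[:,:,::-1]
cv2.imwrite("pics/s7.png",cv2.resize(s[60:345,160:400],None,fx=2.1,fy=2.1,interpolation=cv2.INTER_CUBIC))
E
```

```text
t 10.9167 loc [ 0.109 -0.001  0.431] F [0.528 0.003 0.622] w 0.0002467704424238898 
 toolaxes chest [ 0.001  0.    -1.   ] [-0.001 -1.    -0.   ] [-1.     0.001 -0.001]
 twist units to align y: -0.012360783525155187
```

View pics/s7.png

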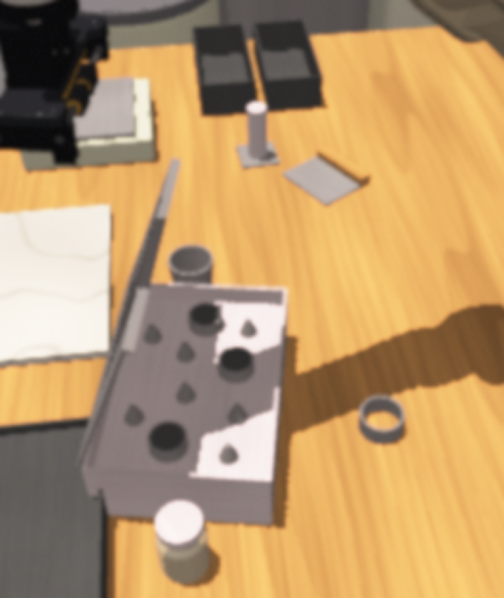

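Request:
{"method": "drive_tool", "body": {"motion": [[2, 0, 0, 0], [5, 0, 0, 0], [8, 0, 0, 0], [10.5, 0, 0, 0], [12, 0, 0, 0], [12.5, 0, 0.5, 0], [12.5, 0, 1.5, 0], [12.5, 0, 2.5, 0], [12.5, 0, 3.2, 0], [12.5, 0, 3.8, 0], [12.5, 0, 4.2, 0], [12.5, 0, 4.6, 0], [12.5, 0, 5, 0], [12.5, 0, 5.2, 0]]}}

```text
time: 12.13
ee_pos: [0.7156, 0.0799, 0.3057]
eef_rot: [0.704, -0.071, -0.703, -0.071]
ft_force: [0.2, -0.2, 0.5]
width: 0.0002
```

```bash
python3 - <<'E'
from h import *
rep()
import cv2
s=r.camera("scene")[:,:,::-1]
cv2.imwrite("pics/s8.png",cv2.resize(s[60:345,160:400],None,fx=2.1,fy=2.1,interpolation=cv2.INTER_CUBIC))
cv2.imwrite("pics/w8.png",r.camera("wrist")[:,:,::-1])
E
```

```text
t 12.1333 loc [ 0.057 -0.001  0.306] F [ 0.156 -0.192  0.46 ] w 0.0001933497436165473 
 toolaxes chest [ 0. -0. -1.] [-0.001 -1.     0.   ] [-1.     0.001 -0.   ]
 twist units to align y: -0.01676763743908379
```

View pics/s8.png

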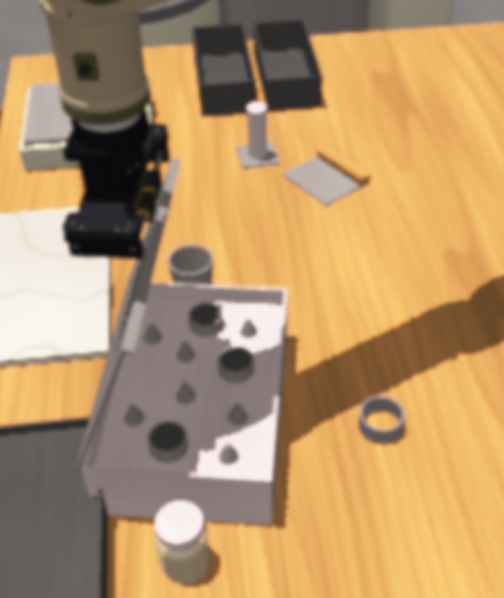

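View pics/w8.png

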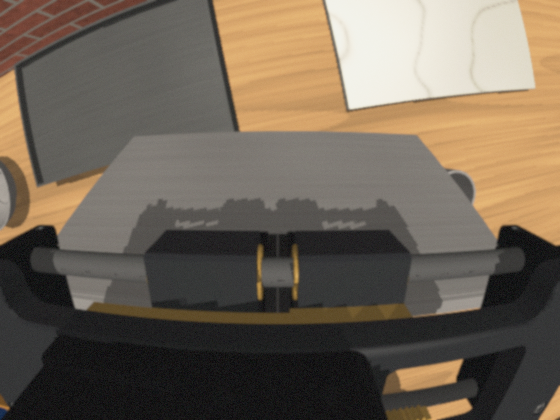

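Scene and wrist: the gripper is behind the raised lid, centred on it and right at contact. I'll compute the arc in tool axes.

```bash
python3 - <<'E'
from h import *
p=loc(r.read_state()['ee_pos'])
for th in np.arange(1.2,-.01,-.06):
    s=.205
    lx=.112-s*np.cos(th)+.005*np.sin(th)+.013; z=.0955+s*np.sin(th)+.005*np.cos(th)+.019
    print(round(th,2),'tx %.2f tz %.2f'%((p[2]-z)*100,(p[0]-lx)*100))
E
```

```text
1.2 tx -0.17 tz 0.17
1.14 tx 0.28 tz 1.32
1.08 tx 0.80 tz 2.43
1.02 tx 1.39 tz 3.52
0.96 tx 2.04 tz 4.56
0.9 tx 2.75 tz 5.56
0.84 tx 3.52 tz 6.52
0.78 tx 4.34 tz 7.43
0.72 tx 5.22 tz 8.29
0.66 tx 6.15 tz 9.10
0.6 tx 7.13 tz 9.85
0.54 tx 8.15 tz 10.54
0.48 tx 9.21 tz 11.16
0.42 tx 10.30 tz 11.73
0.36 tx 11.43 tz 12.22
0.3 tx 12.58 tz 12.65
0.24 tx 13.76 tz 13.01
0.18 tx 14.95 tz 13.29
0.12 tx 16.17 tz 13.51
0.06 tx 17.39 tz 13.65
-0.0 tx 18.62 tz 13.71
```

Request:
{"method": "drive_tool", "body": {"motion": [[0, 0, 0.4, 0], [0, 0, 0.8, 0], [0.3, 0, 1.3, 0], [0.5, 0, 1.9, 0], [0.8, 0, 2.4, 0], [1.1, 0, 3, 0], [1.4, 0, 3.5, 0], [1.7, 0, 4, 0], [2, 0, 4.5, 0], [2.4, 0, 5.1, 0], [2.8, 0, 5.6, 0], [3.2, 0, 6.1, 0], [3.5, 0, 6.5, 0], [3.9, 0, 7, 0], [4.3, 0, 7.4, 0], [4.8, 0, 7.9, 0], [5.2, 0, 8.3, 0], [5.2, 0, 8.3, 0]]}}

```text
time: 13.73
ee_pos: [0.6336, 0.0967, 0.2525]
eef_rot: [-0.703, 0.071, 0.704, 0.071]
ft_force: [0.2, 0.7, -0.3]
width: 0.0001
```

```bash
python3 - <<'E'
from h import *
rep()
import cv2
s=r.camera("scene")[:,:,::-1]
cv2.imwrite("pics/s9.png",cv2.resize(s[60:345,160:400],None,fx=2.1,fy=2.1,interpolation=cv2.INTER_CUBIC))
E
```

```text
t 13.7333 loc [-0.027 -0.001  0.252] F [ 0.165  0.694 -0.342] w 0.00013500522047536268 
 toolaxes chest [-0.001 -0.001 -1.   ] [-0.001 -1.     0.001] [-1.     0.001  0.001]
 twist units to align y: -0.008668415149670173
```

View pics/s9.png

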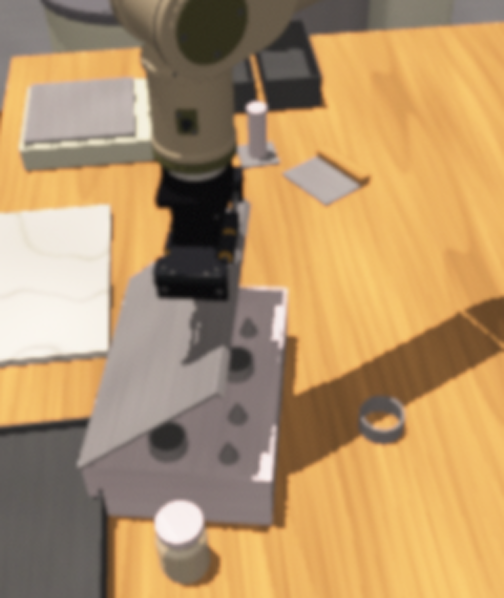

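The lid is following, now at about 0.7 rad with its near corner at (222,390). I'll continue the arc.

Request:
{"method": "drive_tool", "body": {"motion": [[0.4, 0, 0.4, 0], [0.9, 0, 0.8, 0], [1.4, 0, 1.2, 0], [1.9, 0, 1.6, 0], [2.4, 0, 1.9, 0], [2.9, 0, 2.3, 0], [3.5, 0, 2.6, 0], [4, 0, 2.9, 0], [4.6, 0, 3.2, 0], [5.1, 0, 3.4, 0], [5.7, 0, 3.7, 0], [6.2, 0, 3.9, 0], [6.8, 0, 4.1, 0], [7.4, 0, 4.3, 0], [8, 0, 4.5, 0], [8.5, 0, 4.7, 0], [9.1, 0, 4.9, 0], [9.7, 0, 5, 0], [10.2, 0, 5.1, 0], [10.6, 0, 5.2, 0]]}}

```text
time: 15.45
ee_pos: [0.5836, 0.1069, 0.1468]
eef_rot: [-0.703, 0.071, 0.704, 0.071]
ft_force: [-0.4, -0.5, 0.7]
width: 0.0003
```

```bash
python3 - <<'E'
from h import *
rep()
E
```

```text
t 15.45 loc [-0.078 -0.001  0.147] F [-0.444 -0.499  0.736] w 0.0003384755748928145 
 toolaxes chest [-0. -0. -1.] [-0.001 -1.     0.   ] [-1.     0.001  0.   ]
 twist units to align y: -0.015568388530805099
```

Request:
{"method": "drive_tool", "body": {"motion": [[0.2, 0, 0, 0], [0.5, 0, 0.1, 0], [0.8, 0, 0.1, 0], [1.1, 0, 0.2, 0], [1.3, 0, 0.2, 0], [1.5, 0, 0.2, 0], [1.7, 0, 0.2, 0], [1.9, 0, 0.2, 0], [2, 0, 0.2, 0], [2.1, 0, 0.2, 0], [2.2, 0, 0.2, 0], [2.3, 0, 0.2, 0], [2.4, 0, 0.2, 0], [2.5, 0, 0.2, 0], [2.6, 0, 0.2, 0], [2.6, 0, 0.2, 0]]}}

```text
time: 16.78
ee_pos: [0.5818, 0.1072, 0.1213]
eef_rot: [-0.704, 0.071, 0.704, 0.071]
ft_force: [0.3, 0.5, 0.0]
width: -0.0001
```

```bash
python3 - <<'E'
from h import *
rep()
E
```

```text
t 16.7833 loc [-0.08  -0.001  0.121] F [0.312 0.492 0.014] w -7.514787665227965e-05 
 toolaxes chest [-0. -0. -1.] [-0.001 -1.     0.   ] [-1.     0.001  0.   ]
 twist units to align y: -0.016694025970893214
```

Not yet on the stop; creep down until the force rises.

Request:
{"method": "drive_tool", "body": {"motion": [[0.05, 0, 0, 0], [0.1, 0, 0, 0], [0.15, 0, 0, 0], [0.2, 0, 0, 0], [0.25, 0, 0, 0], [0.3, 0, 0, 0], [0.3, 0, 0, 0]]}}

```text
time: 17.37
ee_pos: [0.5819, 0.1073, 0.1199]
eef_rot: [0.704, -0.071, -0.703, -0.071]
ft_force: [-6.7, -1.8, 14.2]
width: 0.0007
```

```bash
python3 - <<'E'
from h import *
rep()
E
```

```text
t 17.3667 loc [-0.08  -0.001  0.12 ] F [-6.713 -1.803 14.169] w 0.0007485435133770975 
 toolaxes chest [ 0.001 -0.001 -1.   ] [-0.001 -1.     0.001] [-1.     0.001 -0.001]
 twist units to align y: -0.01668762771409176
```

Request:
{"method": "drive_tool", "body": {"motion": [[0.05, 0, 0, 0], [0.1, 0, 0, 0], [0.15, 0, 0, 0], [0.15, 0, 0, 0]]}}

```text
time: 17.7
ee_pos: [0.5819, 0.1073, 0.1198]
eef_rot: [0.704, -0.072, -0.703, -0.071]
ft_force: [-13.1, -5.0, 28.1]
width: 0.0005
```

```bash
python3 - <<'E'
from h import *
rep()
E
```

```text
t 17.7 loc [-0.08  -0.001  0.12 ] F [-13.147  -4.953  28.125] w 0.0005371790887154437 
 toolaxes chest [ 0.001 -0.001 -1.   ] [-0.002 -1.     0.001] [-1.     0.002 -0.001]
 twist units to align y: -0.01835277524653119
```

It's hard on the stop. I'll lift off straight up, then withdraw and look.

Request:
{"method": "drive_tool", "body": {"motion": [[-0.3, 0, 0, 0], [-1, 0, 0, 0], [-3, 0, 0, 0], [-6, 0, 0, 0], [-10, 0, 0, 0], [-13, 0, 0, 0], [-15, 0, 2, 0], [-15, 0, 5, 0], [-15, 0, 8.5, 0], [-15, 0, 12, 0], [-15, 0, 15, 0], [-15, 0, 17, 0], [-15, 0, 18, 0], [-15, 0, 18, 0], [-15, 0, 18, 0]]}}

```text
time: 18.95
ee_pos: [0.4058, 0.1431, 0.2674]
eef_rot: [0.704, -0.072, -0.703, -0.071]
ft_force: [0.5, -0.4, -0.8]
width: 0.0006
```

```bash
python3 - <<'E'
from h import *
rep()
import cv2
s=r.camera("scene")[:,:,::-1]
cv2.imwrite("pics/s10.png",cv2.resize(s[60:345,160:400],None,fx=2.1,fy=2.1,interpolation=cv2.INTER_CUBIC))
cv2.imwrite("pics/w10.png",r.camera("wrist")[:,:,::-1])
E
```

```text
t 18.95 loc [-0.259 -0.     0.267] F [ 0.531 -0.385 -0.805] w 0.0006129584508940938 
 toolaxes chest [ 0.002 -0.001 -1.   ] [-0.002 -1.     0.001] [-1.     0.002 -0.002]
 twist units to align y: -0.01893493957566575
```

View pics/s10.png

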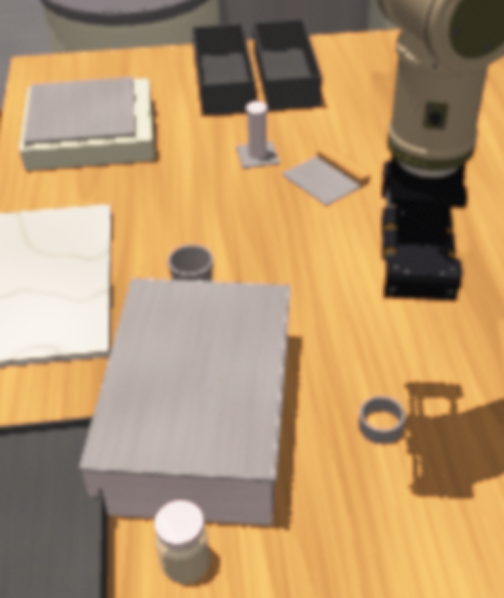

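View pics/w10.png

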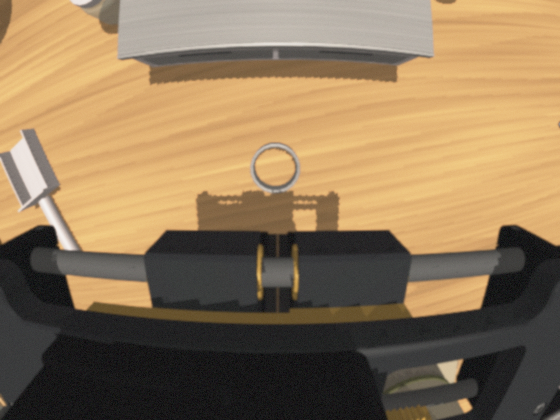

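```bash
python3 - <<'E'
from h import *
a,b=wz((119,57),.1005),wz((433,55),.1005); print(loc(a),loc(b),np.linalg.norm(a-b))
f=lambda x,y:onz('scene',(160+x/2.1,60+y/2.1),.1005)
for q in[(291,287),(274,477),(134,281),(88,468)]: print(loc(f(*q)))
r.close_job()
E
```

```text
[-0.118  0.16   0.101] [-0.117 -0.159  0.101] 0.31934771180667615
[-0.118 -0.155  0.101]
[-0.117  0.16   0.101]
[ 0.104 -0.153  0.1  ]
[0.098 0.163 0.101]
the job is handed in; nothing more can be done
```

The chest is closed up: both drawers are home and the lid is shut. I handed the job in at about 19 s with the arm clear in front of the chest and nothing touched.

- **Drawers:** I pushed the right one, then the left, with the closed fingertips until each hit its stop, at about 17 N and 30 N. Afterwards the wrist image put the drawer faces within about 1 px of flush with the chest front.
- **Lid:** I went over it, touched its outer face from behind, and brought it down along its arc at about 0.4 rad/s, then slower for the last 3 cm. I pressed to 28 N at the stop, with the fingertip about 0.3 mm above the nominal shut height. After backing off, all four lid corners project where a shut lid's should, allowing for pixel error. Measured at shut height, the free edge came out 315–319 mm wide against 324 mm nominal.
- **Loose things:** the ring, jar, cup, tamper and scraper look unmoved in the last scene picture. The scoop is only partly visible in the last wrist picture, and the arm never went near it.
- **Readings that disagreed:**
  - The fingers stopped 13 mm from the drawer faces, where I expected 9.5 mm, so I took the extra look at the drawers. It showed they were flush.
  - Force readings during the lid's travel were near zero, so there the images, not the force, showed it was following the fingers.

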